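Charge the clockwork reed diffuser on the kauri sideboard

ROBOT

A 6-joint arm with a two-finger parallel gripper is mounted at the origin on the work surface. World frame = base frame: x ahead of the robot, y to its left, z up, the work surface at z = 0. Lengths are in m, angles in degrees, forces in N, time in s.
With the tool pointing down it reaches from about 0.35 to 0.875 m from the base axis. Payload 4.2 kg.
Tool frame: the origin (TCP) lies midway between the tips of the shut fingers; the grasp point (between the pads) lies 19 mm behind it; z points along the fingers, y is the line along which they close (so a half turn about z gives the same grasp; the last joint's range is limited). The gripper opens to 87 mm and grips with 3 to 60 N. Pads are 19 mm wide; open, the fingers measure 117 mm over their backs; the gripper's body (75 mm by 190 mm) begins 51 mm behind the grasp point.
Start: joints at [85.978, 22.042, 0.453, 0, -68.411, -14.817], TCP at [0.202, 0.592, 0.223] pointing down, gripper open.
Joint ranges: [-179.83, 179.83], [-69.29, 118.12], [-61.27, 80.66], [-181.25, 117.63], [-171.15, -9.14], [-177.46, 177.46]. Speed limits (degrees/s): [159.86, 159.86, 180, 180, 180, 180].

INTERFACE

Orientations are given as [roll, pitch, yaw] about the fixed x, y, z axes, in that order (R = Rz(yaw) Ry(pitch) Rx(roll)).
In Python, from workcell import env gives the robot as it stands. The module is installed in compiled form; this text tells all that it offers. Calls block until the motion is done:
- env.goto(position, orientation): joint-space move of the TCP to a pose.
- env.move_straight(position, rotation=None, rate=0.15, force_limit=None): straight line of the TCP; rotation=None keeps the orientation; rate is the mean speed in m/s. With force_limit (N) it stops when the force on the tool has changed by that much, and returns True; else False.
- env.set_joints(angles): joint-space move.
- env.gripper_to(opening, grasp_force=None): opening from 0.0 (shut) to 1.0 (fully open); grasp_force is the grip in N (None keeps the last); returns when the fingers have stopped.
- env.dwell(seconds).
- env.inverse_kinematics(position, orientation): joint angles nearest the present ones, or None.
- env.read_state(): the state.
- env.grab_frame(name): name is "scene" or "top" or "wrist"; returns a dict with "image" (480x640x3 uint8, blue, green, red), "fx", "fy", "cx", "cy" (pixels), "position" and "orientation" of the camera in the world. Camera axes: x right, y up, looking along -z (the intrinsics and any distortion apply to the point x, -y, -z); pixel columns grow to the right and rows downward; lengths in m; the calibration is good to about 2 mm. A picture is of the moment at which its call begins. There is no depth.
A pose or a line that the arm cannot do raises env.Unreachable and nothing moves.
- env.close_job(): hands the job in; it is judged then, once.
Trained networks look in a picture, given as the dict that the camera call returned (one of the last four; its "shot" number tells which), for a name from the list of things; names that differ only in an ending like _2 or _b are one class to them, and where a whole thing is asked for, a point or a joint stands for the part that bears it (a point fixed in the world has none). Each returns a list of dicts, best first, with "score" (0 to 1); they miss things now and then, are a little off and sometimes report something else, mostly with a low value. They report only what shows in the picture. A call takes as long as a camera call. They do not tell look-alikes from the thing itself.
- env.search_frame(picture, thing): "xyz" ([x, y, z] in m, in world coordinates, good to about 4 mm: the middle of the surface that is visible of it).
- env.trace(picture, thing): "mask" (480x640 bool, what is visible of it).
The state is a dict: "clock": time; "joint_positions": joint angles; "qvel": joint speeds; "joint_torque": joint torques, N m; "position": TCP position; "tool_rot": TCP orientation; "force": force on the tool from outside, world axes, zero at the start; "wrist_torque": the same for the moment, N m; "opening": opening from 0.0 (shut) to 1.0 (fully open); "finger_force": force on a finger pad.
Only numpy, scipy, OpenCV 4.12 (cv2) and the standard library are available. Lean on these libraries where they do the work, as an engineer would, in place of code of your own. Each camera call takes 0.05 s, during which the arm holds its last target. There are 200 camera calls.

TASK

Get the scent diffuser going: pull its sprung shutter out by the white handle right to its stop so that it stays open, then push every spare black reed from the white stand down to the bottom of a vial, one reed to a vial. After that, wind its fan by pressing the red lever fully down and letting it come fully back up, three times. Also tidy the reeds' empty green carton away, lying flat on the floor of the blue tray, and leave the bowl, tumbler, drink bottle and hairbrush where they are.

Things in the scene. Friction and masses are not known exactly. Their poses are not given: they have to be found in the camera images.
- caddy: scent diffuser, fixed: grey base (x -55..55, y -95..160, 15 mm high), a row of four amber vials along its y under a sliding shutter (98 to 104 mm high), grey cheeks either end of the row up to 97 mm high, a winding lever at the +y end. Origin on the underside, mid-row; front with the shutter handle = -x
- shutter (a joint): travel in m of the pale timber shutter (44 x 186 x 6 mm) over the vial mouths: 0 shut, 0.060 at its stop, moving to the caddy's -x. Its spring (5 to 8 N) draws it shut if let go early; within the last 8 mm it goes over centre and it then stays out by itself
- shutter_grip (a point): centre of the top of the shutter's white upright handle, a bar 12 mm (caddy x) by 60 mm (y), standing 38 mm above the shutter board. The board lies behind it (to +x); nothing in front. Axes as the caddy's; moves with the shutter
- lever (a joint): angle in rad of the winding lever: 0 up (its spring returns it there), 0.70 fully down at its stop; its pivot lies along the caddy's y at caddy (40, 138, 60) mm; a push of about 6 N on the paddle takes it down
- lever_paddle (a point): centre of the top of the lever's red paddle (45 mm long, 40 mm wide, 10 mm thick), 100 mm from the pivot on its -x side, 112 mm high at rest and about 45 mm high when fully down
- stand: white block, fixed, 150 mm (its x) by 50 mm (y) by 50 mm high, with four square holes 11 mm wide and 40 mm deep in a row at x = -57, -19, 19, 57 mm, holding the spare reeds upright. Origin at the centre of its underside
- carton: empty closed carton the reeds came in, loose, green with a white band, 130 mm (its x) by 45 mm (y) by 36 mm high, about 80 g, lying flat. Origin at the centre of its underside
- tray: blue open tray, fixed, 220 mm (its x) by 130 mm (y), walls 22 mm high and 6 mm thick, inner floor about 6 mm up. Origin at the centre of its underside
- vial0 (a point): centre of the mouth of vial 0, 95 mm high, at caddy y = -60 mm; bore 16 mm, 75 mm deep, outside 26 mm. It takes one reed. Axes as the caddy's
- vial1 (a point): centre of the mouth of vial 1, 95 mm high, at caddy y = -20 mm; bore 16 mm, 75 mm deep, outside 26 mm. It takes one reed. Axes as the caddy's
- vial2 (a point): centre of the mouth of vial 2, 95 mm high, at caddy y = 20 mm; bore 16 mm, 75 mm deep, outside 26 mm. It takes one reed. Axes as the caddy's
- vial3 (a point): centre of the mouth of vial 3, 95 mm high, at caddy y = 60 mm; bore 16 mm, 75 mm deep, outside 26 mm. It takes one reed. Axes as the caddy's
- reed0: black straight diffuser reed, 9 mm thick and 150 mm long, upright in a hole of the stand at the start (110 mm standing out, top at 160 mm height). Origin at the centre of its lower end, z along it. May be absent
- reed1: black straight diffuser reed, 9 mm thick and 150 mm long, upright in a hole of the stand at the start (110 mm standing out, top at 160 mm height). Origin at the centre of its lower end, z along it. May be absent
- reed2: black straight diffuser reed, 9 mm thick and 150 mm long, upright in a hole of the stand at the start (110 mm standing out, top at 160 mm height). Origin at the centre of its lower end, z along it. May be absent
- reed3: black straight diffuser reed, 9 mm thick and 150 mm long, upright in a hole of the stand at the start (110 mm standing out, top at 160 mm height). Origin at the centre of its lower end, z along it. May be absent
- bowl: white porcelain bowl, 130 mm across, 60 mm high, a bystander. Origin at its underside
- tumbler: clear glass tumbler upside down, 72 mm across, 100 mm high, a bystander. Origin at its underside
- drink_bottle: silver aluminium drink bottle with a black cap, 68 mm across, 210 mm high, a bystander. Origin at its underside
- hairbrush: black plastic hairbrush lying bristles down, 200 mm long (along its x), 55 mm wide, 38 mm high, a bystander. Origin at its underside
Not all that is in view belongs to the job. Of the things like the carton, leave any that is yellow; of the rest the smaller one is meant.

How it is judged (in metres and radians):
On the way, in this order (a step that is already met when the one before it is completed fails the run):
1. the shutter has been pulled out to its stop (value of joint shutter above 0.055 m), for 0.2 s.
2. every reed stands on the bottom of a vial (((z of reed0 in the frame of vial0 below -0.064 m and horizontal distance between reed0 and vial0 below 0.012 m) or (z of reed0 in the frame of vial1 below -0.064 m and horizontal distance between reed0 and vial1 below 0.012 m) or (z of reed0 in the frame of vial2 below -0.064 m and horizontal distance between reed0 and vial2 below 0.012 m) or (z of reed0 in the frame of vial3 below -0.064 m and horizontal distance between reed0 and vial3 below 0.012 m)) and ((z of reed1 in the frame of vial0 below -0.064 m and horizontal distance between reed1 and vial0 below 0.012 m) or (z of reed1 in the frame of vial1 below -0.064 m and horizontal distance between reed1 and vial1 below 0.012 m) or (z of reed1 in the frame of vial2 below -0.064 m and horizontal distance between reed1 and vial2 below 0.012 m) or (z of reed1 in the frame of vial3 below -0.064 m and horizontal distance between reed1 and vial3 below 0.012 m)) and ((z of reed2 in the frame of vial0 below -0.064 m and horizontal distance between reed2 and vial0 below 0.012 m) or (z of reed2 in the frame of vial1 below -0.064 m and horizontal distance between reed2 and vial1 below 0.012 m) or (z of reed2 in the frame of vial2 below -0.064 m and horizontal distance between reed2 and vial2 below 0.012 m) or (z of reed2 in the frame of vial3 below -0.064 m and horizontal distance between reed2 and vial3 below 0.012 m)) and ((z of reed3 in the frame of vial0 below -0.064 m and horizontal distance between reed3 and vial0 below 0.012 m) or (z of reed3 in the frame of vial1 below -0.064 m and horizontal distance between reed3 and vial1 below 0.012 m) or (z of reed3 in the frame of vial2 below -0.064 m and horizontal distance between reed3 and vial2 below 0.012 m) or (z of reed3 in the frame of vial3 below -0.064 m and horizontal distance between reed3 and vial3 below 0.012 m)) and value of joint shutter above 0.055 m), for 0.2 s.
3. lever fully down, first stroke (value of joint lever above 0.6 rad), for 0.05 s.
4. lever back up, first stroke (value of joint lever below 0.1 rad), for 0.05 s.
5. lever fully down, second stroke (value of joint lever above 0.6 rad), for 0.05 s.
6. lever back up, second stroke (value of joint lever below 0.1 rad), for 0.05 s.
7. lever fully down, third stroke (value of joint lever above 0.6 rad), for 0.05 s.
8. lever back up, third stroke (value of joint lever below 0.1 rad), for 0.05 s.
At the end, for the whole second after the job is handed in: Shutter out to its stop (over 55 of 60 mm), every reed present in a vial with its lower end at least 64 mm below the mouth, lever up (below 0.1 rad), carton lying flat on the tray's floor (within 0.1 rad, wholly inside the walls) and at rest (all of step 2 and value of joint lever below 0.1 rad and z of carton in the frame of tray between 0.003 and 0.01 m and x of carton in the frame of tray between -0.06 and 0.06 m and y of carton in the frame of tray between -0.05 and 0.05 m and angle between carton's own z axis and vertical below 0.1 rad and linear speed of carton below 0.02 m/s); the robot touches nothing.
It fails at once if the bowl is pushed more than 40 mm or knocked over (distance of bowl from where it was at the start of the episode above 0.04 m).
It fails at once if the tumbler is pushed more than 40 mm or knocked over (distance of tumbler from where it was at the start of the episode above 0.04 m).
It fails at once if the drink bottle is pushed more than 40 mm or knocked over (distance of drink_bottle from where it was at the start of the episode above 0.04 m).
It fails at once if the hairbrush is pushed more than 40 mm or knocked over (distance of hairbrush from where it was at the start of the episode above 0.04 m).
Of reed0, reed1, reed2, reed3 only 3 to 4 are there at a start; the rules pass over those that are not, and their reading is None.
At some moment in a run one of carton may be knocked a few centimetres aside while the robot is not near it.
It also fails if it takes over 210 s, if anything falls off the work surface, if the arm or the gripper's body presses on something with over 40 N, if the wrist force passes 120 N, or if a joint passes its speed limit or range.

## Working session

There is one attempt and no reset: what is moved stays moved. The work goes in short steps, each a Python script; the robot and the scene stay as the last script left them, time stands still between calls to the robot, and variables do not carry over. Pictures are saved under pics/ and viewed, at most 14 in all, crops included, and the job is handed in when it is done.

```bash
mkdir -p pics
cat > h.py <<'E'
import numpy as np, cv2
from scipy.spatial.transform import Rotation as R
from workcell import env
def cam(f):
    o=np.array(f["orientation"],float)
    M=R.from_euler('xyz',o,degrees=True).as_matrix() if o.size==3 else o.reshape(3,3)
    return M,np.array(f["position"],float)
def ray(f,u,v):
    M,p=cam(f); d=M@np.array([(u-f["cx"])/f["fx"],-(v-f["cy"])/f["fy"],-1]); return p,d/np.linalg.norm(d)
def atz(f,u,v,z):
    p,d=ray(f,u,v); return p+d*(z-p[2])/d[2]
def proj(f,P):
    M,p=cam(f); c=M.T@(np.array(P)-p); return np.array([f["cx"]+f["fx"]*c[0]/-c[2], f["cy"]-f["fy"]*c[1]/-c[2]])
def tri(obs):
    A=np.zeros((3,3));b=np.zeros(3)
    for f,u,v in obs:
        p,d=ray(f,u,v);Q=np.eye(3)-np.outer(d,d);A+=Q;b+=Q@p
    return np.linalg.solve(A,b)
E
python3 - <<'E'
from h import *
for n in("scene","top"):
    f=env.grab_frame(n);cv2.imwrite(f"pics/{n}0.png",f["image"])
    print(n,{k:f[k] for k in f if k!="image"})
    for t in["caddy","shutter_grip","lever_paddle","stand","carton","tray","vial0","reed0","bowl","tumbler","drink_bottle","hairbrush"]:
        print(t,[(np.round(d["xyz"],3).tolist(),np.round(proj(f,d["xyz"])).tolist(),round(d["score"],2)) for d in env.search_frame(f,t)])
E
```

```text
scene {'fx': 621.0345093636507, 'fy': 621.0345093636507, 'cx': 315.05510160126283, 'cy': 231.6304704190207, 'position': array([ 1.55706381, -0.1471287 ,  0.79768021]), 'orientation': array([56.56818901, -0.08587858, 78.22988266]), 'shot': 1}
caddy [([0.57, 0.222, 0.056], [392.0, 253.0], 0.6)]
shutter_grip [([0.552, 0.202, 0.107], [382.0, 229.0], 0.69)]
lever_paddle [([0.506, 0.337, 0.104], [436.0, 212.0], 0.92)]
stand [([0.65, -0.096, 0.047], [242.0, 302.0], 0.73)]
carton [([0.488, -0.079, 0.032], [242.0, 257.0], 0.96), ([0.363, 0.141, 0.048], [331.0, 210.0], 0.92), ([0.348, -0.11, 0.039], [222.0, 221.0], 0.84)]
tray [([0.494, -0.331, 0.009], [121.0, 283.0], 0.6)]
vial0 [([0.574, 0.226, 0.057], [395.0, 254.0], 0.96)]
reed0 [([0.632, -0.144, 0.105], [213.0, 275.0], 0.81), ([0.635, -0.069, 0.102], [254.0, 272.0], 0.73), ([0.626, -0.029, 0.11], [275.0, 263.0], 0.64), ([0.63, -0.105, 0.11], [234.0, 269.0], 0.61)]
bowl [([0.488, -0.079, 0.033], [243.0, 257.0], 0.63), ([0.771, 0.137, 0.036], [380.0, 332.0], 0.6)]
tumbler [([0.816, -0.173, 0.066], [205.0, 364.0], 0.86)]
drink_bottle [([0.81
[... 780 characters left out ...]
2, 0.036], [381.0, 288.0], 0.75), ([0.54, 0.236, 0.07], [251.0, 252.0], 0.17)]
tray [([0.48, -0.331, 0.008], [487.0, 290.0], 0.86), ([0.807, 0.13, 0.022], [303.0, 152.0], 0.46)]
vial0 [([0.536, 0.237, 0.069], [251.0, 253.0], 0.98), ([0.615, -0.084, 0.047], [388.0, 228.0], 0.75)]
reed0 [([0.621, -0.107, 0.118], [401.0, 218.0], 0.63), ([0.619, -0.027, 0.122], [366.0, 218.0], 0.45), ([0.45, 0.456, 0.04], [157.0, 288.0], 0.32)]
bowl [([0.808, 0.13, 0.024], [303.0, 151.0], 0.76)]
tumbler [([0.776, -0.169, 0.097], [427.0, 158.0], 0.89)]
drink_bottle [([0.772, -0.021, 0.137], [366.0, 151.0], 0.75), ([0.613, -0.089, 0.048], [389.0, 229.0], 0.5)]
hairbrush [([0.45, 0.458, 0.04], [156.0, 288.0], 0.8)]
```

View pics/scene0.png

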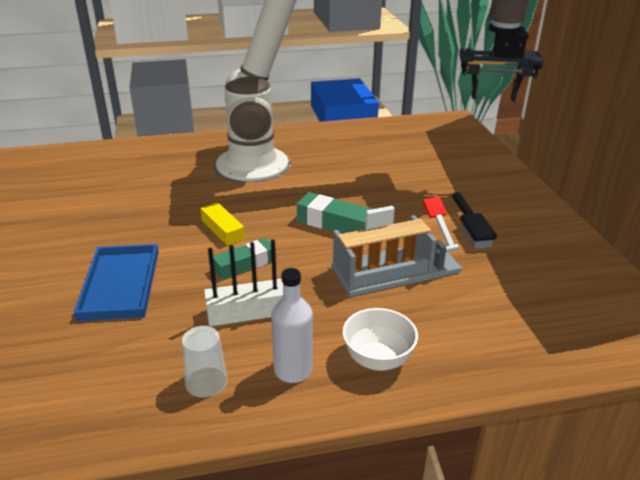

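View pics/top0.png

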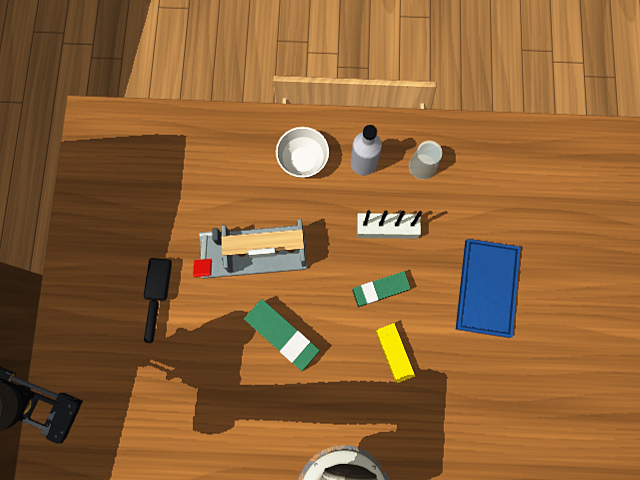

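The scene shows four reeds in the stand (top 366–418, 218). There are three carton-like things in the top view:
- a large green one at (281,335)
- a yellow one at (395,352)
- a small green one at (381,288), which is the one the description means

The tray is at (489,288). Next I'll take wrist views.

```bash
cat >> h.py <<'E'
def grab(n,name=None):
    f=env.grab_frame(n)
    if name: cv2.imwrite(f"pics/{name}.png",f["image"])
    return f
E
python3 - <<'E'
from h import *
import pickle
env.goto([0.40,0.45,0.35],[180,0,0])
S={}
for n,p in dict(c1=[.47,.22,.38],c2=[.56,.22,.38],s1=[.60,-.07,.40],s2=[.53,-.09,.40],k1=[.46,-.1,.40],t1=[.45,-.3,.42]).items():
    try: env.goto(p,[180,0,0])
    except env.Unreachable: print(n,"unreach");continue
    f=grab("wrist");S[n]=f
    print(n,f["position"],f["orientation"],env.read_state()["clock"])
    for t in {"c":["shutter_grip","lever_paddle","vial0"],"s":["stand","reed0"],"k":["carton","stand"],"t":["tray","carton"]}[n[0]]:
        print(t,[(np.round(d["xyz"],3).tolist(),np.round(proj(f,d["xyz"])).tolist(),round(d["score"],2)) for d in env.search_frame(f,t)])
pickle.dump(S,open("S.pkl","wb"))
a=[cv2.resize(S[k]["image"],(400,300),interpolation=cv2.INTER_AREA) for k in ("c1","c2","s1","k1")]
cv2.imwrite("pics/m1.png",np.vstack([np.hstack(a[:2]),np.hstack(a[2:])]))
E
```

```text
c1 [0.53807875 0.2213022  0.54090348] [-1.46353074e+01  3.02755890e-02 -8.99871599e+01] 3.375
shutter_grip [([0.552, 0.204, 0.102], [332.0, 121.0], 0.72), ([0.553, 0.239, 0.098], [301.0, 120.0], 0.37)]
lever_paddle [([0.505, 0.341, 0.108], [211.0, 164.0], 0.75), ([0.621, -0.143, 0.064], [629.0, 60.0], 0.51)]
vial0 [([0.55, 0.24, 0.093], [300.0, 123.0], 0.81), ([0.621, -0.144, 0.065], [630.0, 61.0], 0.31)]
c2 [0.6291731  0.22086912 0.53968597] [-1.47316483e+01 -5.49720457e-02 -9.00659126e+01] 4.025
shutter_grip [([0.551, 0.2, 0.104], [334.0, 202.0], 0.9), ([0.471, 0.456, 0.038], [148.0, 251.0], 0.4)]
lever_paddle [([0.504, 0.336, 0.107], [220.0, 241.0], 0.57)]
vial0 [([0.562, 0.238, 0.097], [302.0, 192.0], 0.96)]
s1 [ 0.66809649 -0.06885663  0.56150202] [-1.45893031e+01  6.05913293e-02 -8.99852779e+01] 5.35
stand []
reed0 [([0.626, -0.144, 0.133], [384.0, 172.0], 0.73), ([0.63, -0.101, 0.141], [347.0, 170.0], 0.7), ([0.624, -0.032, 0.14], [284.0, 175.0], 0.56)]
s2 [ 0.59706564 -0.08933002  0.56279882] [-1.44615757e+01  5.27704025e-02 -8.99905176e+01] 5.8917
stand [([0.621, -0.088, 0.049], [316.0, 116.0], 0.58)]
reed0 [([0.628, -0.031, 0.14], [263.0, 106.0], 0.66), ([0.624, -0.103, 0.16], [331.0, 107.0], 0.65), ([0.624, -0.07, 0.164], [298.0, 108.0], 0.65), ([0.624, -0.147, 0.142], [371.0, 109.0], 0.57)]
k1 [ 0.52792279 -0.09968787  0.56195458] [-1.45290922e+01  4.43391327e-02 -9.00313679e+01] 6.425
carton [([0.469, -0.069, 0.033], [295.0, 178.0], 0.92), ([0.345, -0.103, 0.035], [319.0, 262.0], 0.71), ([0.368, 0.163, 0.051], [132.0, 251.0], 0.63)]
stand [([0.616, -0.09, 0.05], [309.0, 63.0], 0.7)]
t1 [ 0.51867446 -0.29949315  0.58088014] [-1.46379550e+01  7.93783460e-02 -9.00442078e+01] 7.3917
tray []
carton [([0.349, -0.104, 0.034], [189.0, 249.0], 0.85), ([0.358, 0.138, 0.044], [24.0, 246.0], 0.78), ([0.471, -0.076, 0.035], [162.0, 168.0], 0.77)]
```

View pics/m1.png

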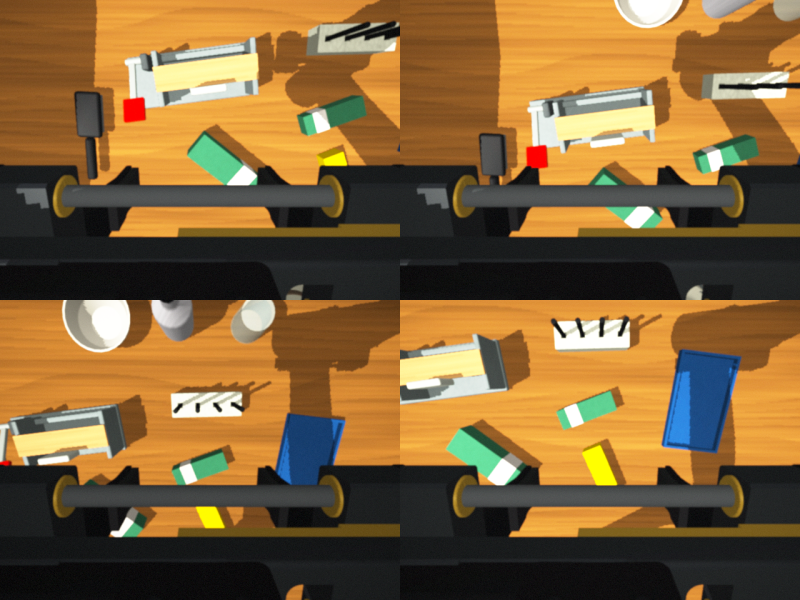

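The montage shows these things:
- The shutter board and its white handle at about (605,141) in the second panel, with the red paddle at (537,156).
- The stand with four reeds.
- The small green carton at (587,408) in the fourth panel, with larger green and yellow ones nearby.

I'll crop close for the measurements.

Run:
```python
from h import *
import pickle
S=pickle.load(open("S.pkl","rb"))
c=lambda k,u0,v0,w,h,s:cv2.resize(S[k]["image"][v0:v0+h,u0:u0+w],None,fx=s,fy=s,interpolation=cv2.INTER_CUBIC)
cv2.imwrite("pics/m2.png",np.vstack([c("c2",200,130,260,140,3),c("c1",190,60,260,60,3)]) if 0 else c("c2",200,130,240,140,3.3))
cv2.imwrite("pics/m3.png",np.vstack([c("s1",260,130,170,60,4),c("s2",240,80,170,60,4)]))
K=S["k1"];hsv=cv2.cvtColor(K["image"],cv2.COLOR_BGR2HSV)
T=S["t1"]
def rects(f,lo,hi,z,amin=300):
    h=cv2.cvtColor(f["image"],cv2.COLOR_BGR2HSV);m=cv2.inRange(h,lo,hi)
    for c in cv2.findContours(m,0,2)[0]:
        if cv2.contourArea(c)>amin:
            P=np.array([atz(f,*q[0],z)[:2] for q in c],np.float32)
            (x,y),(w,h2),a=cv2.minAreaRect(P*1000);print(np.round([x,y,w,h2,a],1),len(c),c.reshape(-1,2).min(0),c.reshape(-1,2).max(0))
print("carton");[rects(S[k],(60,90,30),(95,255,255),.036) for k in("k1","s2","c2")]
print("tray");[rects(S[k],(100,120,30),(125,255,255),.022) for k in("k1","t1")]
print("paddle");[rects(S[k],(0,200,150),(3,255,255),.112,100) for k in("c1","c2")]
```

```text
carton
[377.7 182.8 116.4  86.3  50.5] 122 [ 75 202] [172 283]
[452.3 -21.6  43.5  17.8  20.1] 61 [251 174] [273 206]
[480.5 -95.9  43.8  78.8  20.7] 122 [283 146] [345 194]
[387.9 176.6 111.   68.   51.1] 82 [103 246] [182 296]
[454.  -20.9  46.8  18.2  19.4] 55 [260 220] [281 252]
[482.2 -95.4  46.8  78.4  20.8] 115 [291 194] [351 241]
[310.2  87.1  33.7  61.2  62.9] 27 [386 332] [418 363]
[328.6 166.1  69.9  35.2  89.9] 35 [330 330] [377 351]
[404.  200.   62.9  51.6  51. ] 43 [304 269] [359 296]
[456.8 -14.4  55.4  27.   21.3] 57 [470 241] [497 277]
[483.9 -88.7  59.1  86.3  22.1] 111 [503 216] [573 265]
tray
[ 485.  -328.8  133.5  217.5   83.4] 184 [420  80] [544 244]
[ 484.9 -332.3  128.4  219.1   83.2] 122 [290  74] [395 234]
paddle
[492.6 337.9  42.1  38.5   1.5] 50 [198 156] [231 194]
[4.933e+02 3.377e+02 4.490e+01 3.740e+01 2.000e-01] 35 [203 233] [235 269]
```

View pics/m2.png

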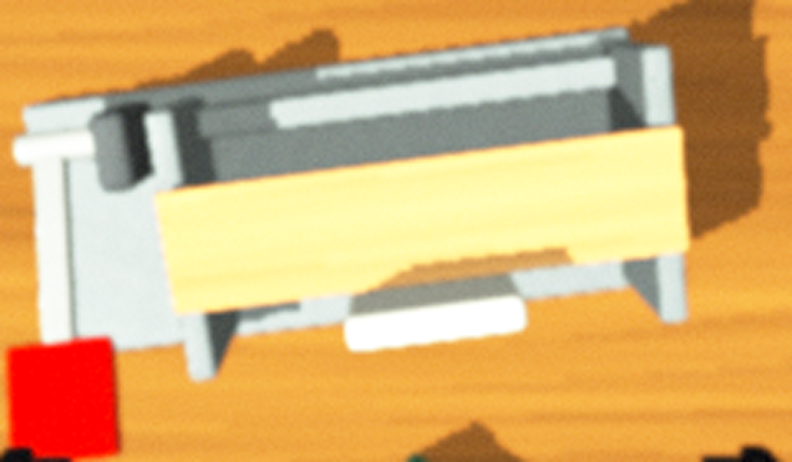

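View pics/m3.png

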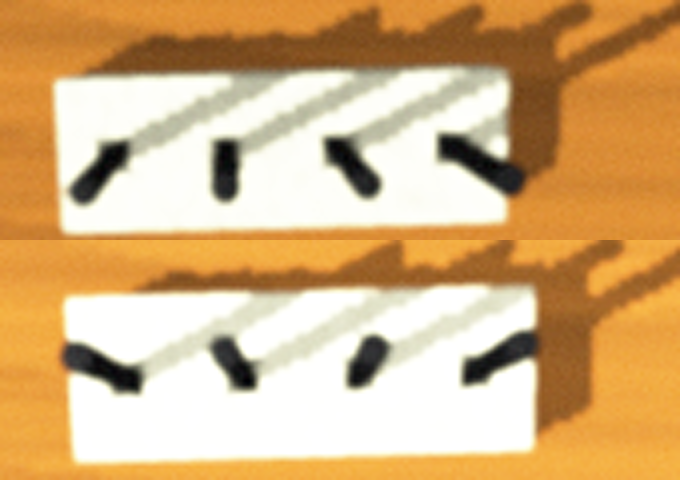

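Run:
```python
from h import *
import pickle
S=pickle.load(open("S.pkl","rb"))
C=S["c2"];s1=S["s1"];s2=S["s2"]
b=[atz(C,200+U/3.3,130+V/3.3,.104)[:2] for U,V in[(157,197),(682,127),(689,247),(180,313)]]
r=cv2.minAreaRect(np.array(b,np.float32)*1000);print("board",np.round(b,4).tolist(),r,np.mean(b,0))
e=(b[0]-b[1])+(b[3]-b[2]);print("yaw",np.degrees(np.arctan2(-e[0],e[1])))
h=[atz(C,200+U/3.3,130+V/3.3,.142)[:2] for U,V in[(347,323),(522,296),(525,327),(350,350)]]
print("handle",np.round(h,4).tolist(),np.mean(h,0))
for f,u0,v0,dv,L in((s1,260,130,0,[(54,78),(508,68),(507,223),(65,234)]),(s2,240,80,240,[(66,296),(535,287),(533,450),(75,462)])):
    q=np.array([atz(f,u0+U/4,v0+(V-dv)/4,.05)[:2] for U,V in L]);print("stand",np.round(q,4).tolist(),q.mean(0),cv2.minAreaRect(np.float32(q*1000)))
A=[(80,194),(226,192),(370,189),(516,183)];B=[(70,355),(221,346),(377,346),(530,340)]
A0=[(118,150),(227,148),(335,148),(450,145)];B0=[(133,382),(245,380),(360,378),(472,375)]
for X,Y in((A,B),(A0,B0)):
    for a,c in zip(X,Y): print(np.round(tri([(s1,260+a[0]/4,130+a[1]/4),(s2,240+c[0]/4,80+(c[1]-240)/4)]),4))
```

```text
board [[0.5657, 0.3011], [0.5899, 0.1174], [0.5476, 0.1124], [0.5237, 0.2948]] ((556.6939086914062, 206.4523162841797), (42.62443923950195, 185.22305297851562), 7.506910800933838) [0.55672232 0.20641048]
yaw 7.492754159139668
handle [[0.5294, 0.2333], [0.5384, 0.1757], [0.5279, 0.1745], [0.5201, 0.2324]] [0.5289728  0.20397834]
stand [[0.6484, -0.0107], [0.6517, -0.1615], [0.6002, -0.1636], [0.5964, -0.013]] [ 0.62417997 -0.08718746] ((624.312255859375, -87.14640808105469), (52.05074691772461, 151.54527282714844), 1.4520405530929565)
stand [[0.6483, -0.0113], [0.651, -0.162], [0.6004, -0.1632], [0.5965, -0.0122]] [ 0.62405199 -0.08716389] ((623.7757568359375, -87.24739837646484), (51.7193489074707, 151.11741638183594), 1.0404424667358398)
[ 0.6229 -0.0294  0.1643]
[ 0.6244 -0.0679  0.173 ]
[ 0.6247 -0.1061  0.1669]
[ 0.6262 -0.1444  0.1659]
[ 0.6229 -0.0299  0.0287]
[ 0.6236 -0.068   0.0287]
[ 0.6239 -0.1063  0.0308]
[ 0.625  -0.1447  0.0348]
```

```bash
cat >> h.py <<'E'
CY=7.5; c0=np.array([.5567,.2064]); Rc=np.array([[np.cos(np.radians(CY)),-np.sin(np.radians(CY))],[np.sin(np.radians(CY)),np.cos(np.radians(CY))]])
def cad(x,y): return c0+Rc@np.array([x,y])
def st(): 
    s=env.read_state();print("t",round(s["clock"],1),"pos",np.round(s["position"],4),"F",np.round(s["force"],1),"open",round(s["opening"],3),"ff",np.round(s["finger_force"],1));return s
E
python3 - <<'E'
from h import *
for y in (97.5,-82.5):
    j=env.inverse_kinematics([.529,.204,.2],[180,0,y]);print(y,None if j is None else np.round(j))
H=np.array([.529,.204]);o=[180,0,-82.5]
env.goto([*H,.22],o);env.gripper_to(.45)
print(env.move_straight([*H,.110],rate=.08,force_limit=12));st()
env.gripper_to(0,30);st()
print(env.move_straight([*(H-Rc[:,0]*.0615),.110],rate=.04,force_limit=30));st()
env.dwell(.3);st()
E
```

```text
97.5 [ 37.  17. -10.   0. -63. 150.]
-82.5 [ 37.  17. -10.   0. -63. -30.]
False
t 12.1 pos [0.5293 0.2042 0.1106] F [ 0.3 -0.7 -0.8] open 0.451 ff 0.0
t 12.7 pos [0.5296 0.2041 0.1101] F [ 2.1  0.3 -1.4] open 0.134 ff 30.0
False
t 14.4 pos [0.47   0.1966 0.1101] F [ 8.3  0.4 -4.6] open 0.136 ff 30.0
t 14.7 pos [0.47   0.1966 0.1101] F [ 7.9  0.5 -5.2] open 0.134 ff 30.0
```

Run:
```python
from h import *
s=env.read_state();p=np.array(s["position"])
print(env.move_straight([*(np.array([.529,.204])-Rc[:,0]*.066),.110],rate=.03,force_limit=20));s=st();p=np.array(s["position"])
env.gripper_to(.35);st()
env.move_straight([p[0],p[1],.25],rate=.15);st()
env.goto([.50,.20,.40],[180,0,0])
f=grab("wrist");print(np.round(proj(f,[*cad(0,0),.095])))
cv2.imwrite("pics/w4.png",cv2.resize(f["image"][60:300,170:450],None,fx=2.8,fy=2.4))
import pickle;pickle.dump(f,open("w4.pkl","wb"))
for y in(-60,-20,20,60):print(proj(f,[*cad(0,y),.095]))
```

```text
True
t 14.9 pos [0.4702 0.1966 0.1101] F [ 4.  -1.3  0.8] open 0.132 ff 30.2
t 15.5 pos [0.4699 0.197  0.1098] F [-0.1  0.1  0.8] open 0.346 ff 0.0
t 16.6 pos [0.4696 0.1963 0.2489] F [-0.5 -0.   0.4] open 0.348 ff 0.0
[312. 143.]
[-14221.52359947   2131.86559157]
[-35064.40277424   4983.61249931]
[-6359.97594364  1056.23952141]
[-8833.4346733   1394.66101417]
```

View pics/w4.png

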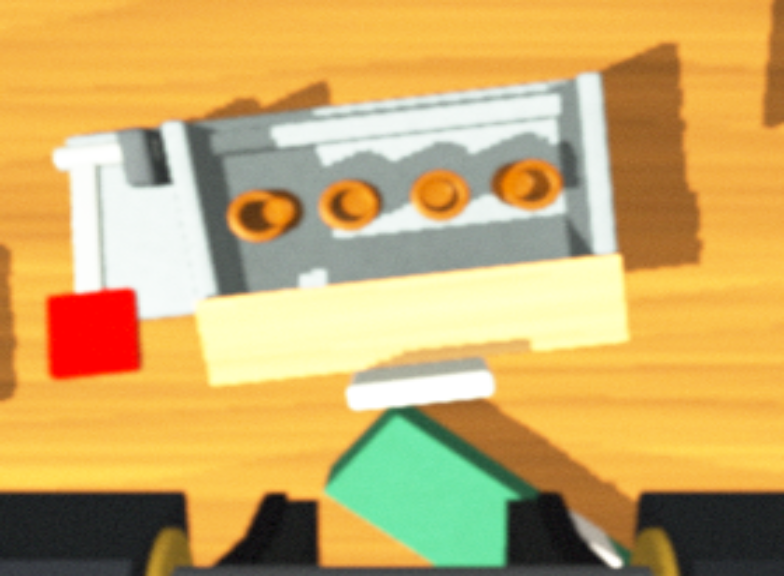

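Run:
```python
from h import *
import pickle
f=pickle.load(open("w4.pkl","rb"))
for y,q in((.06,(258,216)),(.02,(349,204)),(-.02,(439,194)),(-.06,(530,184))):
    e=atz(f,170+q[0]/2.8,60+q[1]/2.4,.095)[:2];u=proj(f,[*cad(0,y),.095]);print(np.round(e,4),cad(0,y).round(4),((u-[170,60])*[2.8,2.4]).round())
```

```text
[0.549  0.2663] [0.5489 0.2659] [259. 216.]
[0.5549 0.2269] [0.5541 0.2262] [351. 206.]
[0.5597 0.1881] [0.5593 0.1866] [443. 195.]
[0.5645 0.1492] [0.5645 0.1469] [535. 184.]
```

```bash
cat >> h.py <<'E'
RX=[(.6229,-.0296),(.6240,-.0680),(.6243,-.1062),(.6256,-.1446)]
VX=[(.5645,.148),(.5595,.1873),(.5545,.2265),(.549,.2661)]
def reed(i,v):
    r=RX[i];q=VX[v];o=[180,0,-88.5]
    env.goto([*r,.25],o);env.gripper_to(.35)
    print("down hit",env.move_straight([*r,.116],rate=.12,force_limit=10));st()
    env.gripper_to(0,25);st()
    env.move_straight([*r,.26],rate=.15)
    env.goto([*q,.26],[180,0,-82.5]);st()
    env.move_straight([*q,.208],rate=.12)
    print("hit",env.move_straight([*q,.122],rate=.05,force_limit=12));return st()
def rel(v):
    q=VX[v];env.gripper_to(.35);env.move_straight([*q,.26],rate=.15);st()
E
python3 - <<'E'
from h import *
reed(0,3)
f=grab("scene");cv2.imwrite("pics/s5.png",cv2.resize(f["image"][150:330,190:510],None,fx=2.4,fy=2.4))
E
```

```text
down hit False
t 20.6 pos [ 0.6236 -0.0295  0.1169] F [ 0.5  1.3 -0.2] open 0.347 ff 0.0
t 21.2 pos [ 0.623  -0.0296  0.1163] F [-1.   1.2  2. ] open 0.096 ff 25.0
t 23.4 pos [0.5493 0.2652 0.2598] F [-0.6 -0.8 -0.1] open 0.089 ff 25.0
hit True
t 25.6 pos [0.5494 0.2661 0.1262] F [-2.1  0.3  5.2] open 0.09 ff 25.0
```

View pics/s5.png

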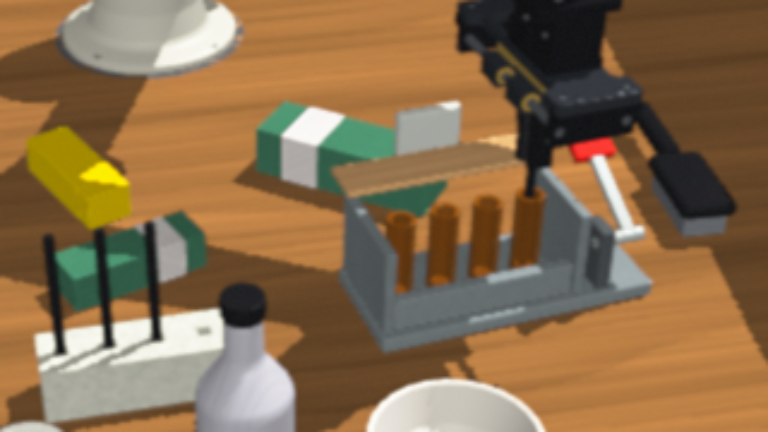

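The reed is down in vial 3: the contact height of 0.126 m puts it on the bottom. On to the rest.

Run:
```python
from h import *
rel(3)
for i,v in((1,2),(2,1),(3,0)):
    s=reed(i,v)
    if not .120<s["position"][2]<.1275 or s["opening"]<.05: print("CHECK");break
    rel(v)
env.goto([.45,0.1,.40],[180,0,0]);
f=grab("scene");a=cv2.resize(f["image"][150:330,190:510],(800,450));cv2.imwrite("pics/s6.png",a)
```

```text
t 27.4 pos [0.5484 0.2658 0.2588] F [ 0.6 -0.4 -0.5] open 0.345 ff 0.0
down hit False
t 30.1 pos [ 0.6247 -0.068   0.1169] F [ 0.5 -0.6 -0.5] open 0.352 ff 0.0
t 30.7 pos [ 0.6241 -0.068   0.1162] F [0.9 0.2 1.7] open 0.097 ff 25.0
t 32.9 pos [0.5548 0.2257 0.2599] F [ 0.2 -0.3 -0.6] open 0.093 ff 25.0
hit True
t 35.1 pos [0.5549 0.2265 0.1262] F [-1.3  0.1  4.7] open 0.097 ff 25.0
t 36.8 pos [0.5539 0.2262 0.2588] F [-0.1 -0.3 -0. ] open 0.349 ff 0.0
down hit False
t 39.6 pos [ 0.6249 -0.1062  0.1169] F [-0.4 -0.1 -0.4] open 0.351 ff 0.0
t 40.1 pos [ 0.6246 -0.1062  0.1163] F [0.  0.3 0.7] open 0.096 ff 25.0
t 42.4 pos [0.5598 0.1865 0.2598] F [-0.9 -0.5 -0. ] open 0.093 ff 25.0
hit True
t 44.5 pos [0.5599 0.1872 0.1262] F [-1.5  0.2  5.6] open 0.096 ff 25.0
t 46.3 pos [0.5589 0.1871 0.2588] F [-1.6  0.6  0.3] open 0.351 ff 0.0
down hit False
t 49.0 pos [ 0.6262 -0.1447  0.117 ] F [ 0.8  0.6 -0.1] open 0.35 ff 0.0
t 49.6 pos [ 0.6258 -0.1446  0.1163] F [-0.3 -0.2  1.2] open 0.095 ff 25.0
t 51.8 pos [0.5648 0.1473 0.2598] F [-0.7 -0.9  0.5] open 0.1 ff 25.0
hit True
t 53.9 pos [0.5649 0.1479 0.1262] F [-2.5  0.2  3.8] open 0.092 ff 25.0
t 55.7 pos [0.5639 0.1478 0.2588] F [-0.4  0.4 -0.2] open 0.346 ff 0.0
```

View pics/s6.png

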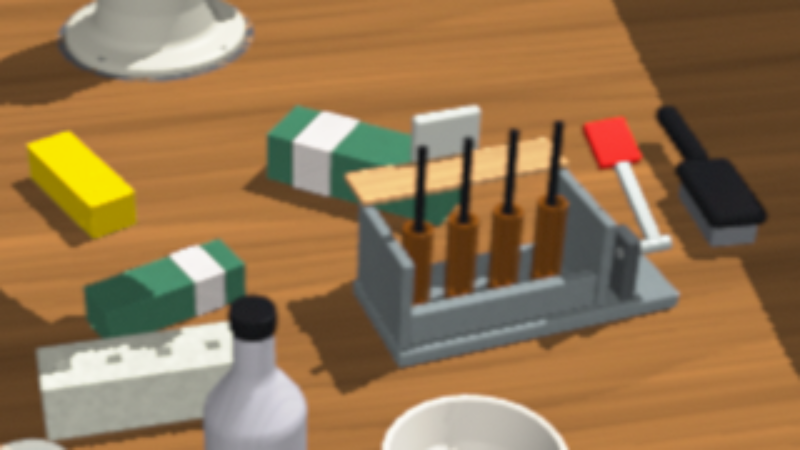

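```bash
python3 - <<'E'
from h import *
env.gripper_to(0,10)
q=cad(-.058,.142);o=[180,0,97.5]
print(q,env.inverse_kinematics([*q,.1],o))
env.goto([*q,.25],o);env.move_straight([*q,.15],rate=.15);st()
for k in range(3):
    print(env.move_straight([*q,.030],rate=.07,force_limit=22));st();
    env.dwell(.2);
    if k==0: f=grab("scene","lev");cv2.imwrite("pics/lev.png",cv2.resize(f["image"][150:330,350:530],(540,540)))
    env.move_straight([*q,.16],rate=.12);env.dwell(.7);st()
    if k==0 : cv2.imwrite("pics/lev2.png",cv2.resize(grab("scene")["image"][150:330,350:530],(540,540)))
E
python3 -c "
import cv2,numpy as np
a,b=[cv2.resize(cv2.imread('pics/'+n+'.png'),(400,400)) for n in('lev','lev2')];cv2.imwrite('pics/lv.png',np.hstack([a,b]))"
```

```text
[0.48066148 0.33961465] [ 50.99820938  25.03462976 -14.05623854   0.         -50.9091317
 136.50179062]
t 59.9 pos [0.4814 0.34   0.1512] F [-0.5 -0.3 -0.2] open 0.007 ff 0.0
True
t 61.2 pos [0.4813 0.3396 0.0463] F [-4.1 -1.4 10.8] open 0.007 ff 5.8
t 63.3 pos [0.4807 0.3396 0.16  ] F [-0.1  0.9  0.3] open 0.001 ff 0.0
True
t 64.8 pos [0.4813 0.3396 0.0463] F [-4.7 -1.9 10.2] open 0.006 ff 6.0
t 66.8 pos [0.4807 0.3396 0.16  ] F [-0.4 -0.2  0.1] open 0.002 ff 0.0
True
t 68.3 pos [0.4813 0.3396 0.0463] F [-3.5 -1.2 12.7] open 0.006 ff 6.0
t 70.3 pos [0.4807 0.3396 0.16  ] F [-0.5  0.  -0.3] open 0.004 ff 0.0
```

View pics/lv.png

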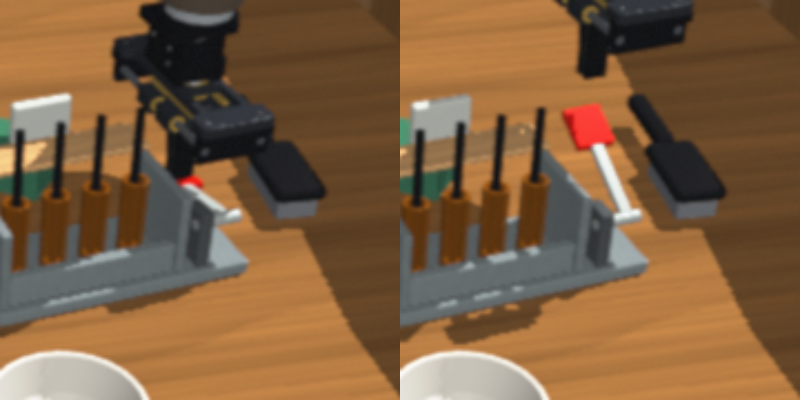

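The lever went down to its stop and came back up three times. Next I'll re-measure the carton and tray.

Run:
```python
from h import *
q=cad(-.058,.142)
env.move_straight([*q,.30],rate=.2)
env.goto([.43,-.1,.40],[180,0,0])
def boxes(f):
  for d in env.search_frame(f,"carton"):
    print("carton",np.round(d["xyz"],3),round(d["score"],2))
  h=cv2.cvtColor(f["image"],cv2.COLOR_BGR2HSV)
  for n,lo,hi,z in(("green",(60,90,100),(95,255,255),.036),("blue",(100,120,30),(125,255,255),.022)):
    for c in cv2.findContours(cv2.inRange(h,lo,hi),0,2)[0]:
      if cv2.contourArea(c)>250:
        P=np.array([atz(f,*q[0],z)[:2] for q in c],np.float32)*1000
        (x,y),s,a=cv2.minAreaRect(P);print(n,np.round([x,y,*s,a],1))
f=grab("wrist","k7");boxes(f)
crop=f["image"][80:320,180:500];cv2.imwrite("pics/k7c.png",cv2.resize(crop,None,fx=2.5,fy=2.5))
import pickle;pickle.dump(f,open("k7.pkl","wb"))
print("top");boxes(grab("top"))
```

```text
carton [ 0.351 -0.1    0.034] 0.74
carton [ 0.504 -0.048  0.034] 0.71
carton [0.364 0.16  0.051] 0.64
green [301.3 102.1  28.7  63.   51.2]
green [372.5 190.3 112.6  63.3  51. ]
green [486.2  -0.8  42.4  18.3  20.7]
green [514.6 -74.9  42.6  79.   20.9]
blue [ 485.2 -328.9  133.9  217.5   83.2]
top
carton [0.36  0.163 0.053] 0.85
carton [ 0.321 -0.108  0.035] 0.62
green [375.8 185.1 112.   61.5  51.1]
blue [ 484.7 -330.   133.2  219.8   83.1]
```

View pics/k7c.png

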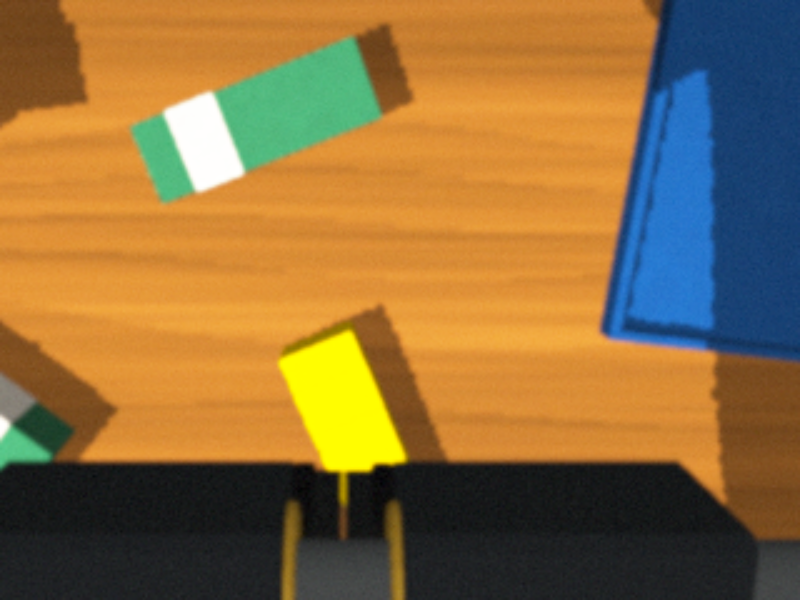

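The picture shows the small green carton at crop (258,120), about 40 mm from where it was, so it has been knocked. Its new centre is (0.506, -0.052) with the long axis at 110.8°.

Run:
```python
from h import *
import pickle
f=pickle.load(open("k7.pkl","rb"))
K=np.mean([atz(f,180+U/2.5,80+V/2.5,.036)[:2] for U,V in[(132,127),(355,38),(383,118),(163,202)]],0);print(K)
o=[180,0,-69.2]
env.goto([*K,.20],o);env.gripper_to(.75)
print(env.move_straight([*K,.009],rate=.1,force_limit=8));st()
env.gripper_to(0,12);st()
env.move_straight([*K,.16],rate=.12);s=st()
T=np.array([.485,-.330]);o2=[180,0,-6.8]
env.goto([*T,.16],o2);st()
print(env.move_straight([*T,.011],rate=.06,force_limit=6));st()
env.gripper_to(.68);st()
env.move_straight([*T,.2],rate=.12)
env.goto([.43,-.30,.42],[180,0,0]);env.dwell(.3)
f=grab("wrist");a=cv2.resize(f["image"][40:280,160:480],(400,300))
g=grab("scene");b=cv2.resize(g["image"][140:350,60:480],(800,400))
h=cv2.resize(grab("top")["image"][120:360,200:520],(400,300))
cv2.imwrite("pics/f8.png",np.vstack([np.hstack([a,h]),cv2.resize(b,(800,300))]))
```

```text
[ 0.5050346  -0.05316112]
False
t 77.5 pos [ 0.5054 -0.0531  0.0095] F [-0.3 -0.4 -0. ] open 0.749 ff 0.0
t 78.0 pos [ 0.5052 -0.0531  0.0091] F [-0.4 -0.2  0.9] open 0.514 ff 12.0
t 79.4 pos [ 0.5045 -0.0532  0.1592] F [ 0.  -0.8 -1.8] open 0.519 ff 12.0
t 80.9 pos [ 0.485  -0.3296  0.1597] F [-0.1 -0.4 -1.4] open 0.521 ff 12.0
True
t 83.1 pos [ 0.4851 -0.33    0.0149] F [-0.5  1.2  4.1] open 0.521 ff 12.0
t 83.7 pos [ 0.4838 -0.3295  0.0136] F [ 0.4  0.1 -0.7] open 0.677 ff 0.0
```

View pics/f8.png

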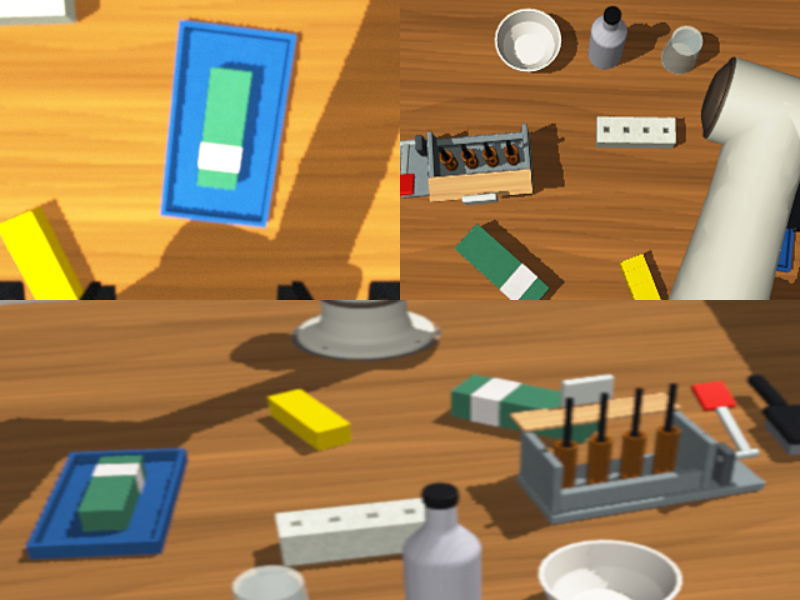

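The picture shows the carton lying flat in the middle of the tray (227,128), all four reeds in their vials, the shutter out and the lever up. Handing in.

```bash
python3 -c "
from h import *
print(env.close_job())"
```

```text
the job is handed in; nothing more can be done
None
```

I've handed the job in, with no verdict returned: the shutter is out and holding, all four reeds are at the bottom of their vials, the lever was pressed to its stop and let back up three times, and the small green carton lies flat in the tray. I steered clear of the bowl, tumbler, bottle and hairbrush.

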